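# Switch off the clay extruder and hold its plunger part-drawn

### The job

Before the clay extruder's seal can be greased, turn its speed dial fully anticlockwise to the off stop. Then take the plunger by its wooden T-handle and draw it straight out along the leaning barrel, without wrenching it sideways, until it has come out by about 60 mm, and finish still holding it there, in line with the barrel and not pressing on it, its foot still inside. Leave the pots, bowl, brush and wooden rib where they are.

Things in the scene. Friction and masses are not known exactly. Their poses are not given: they have to be found in the camera images.
- extruder: the extruder, fixed to the bench: grey base plate 130 (x) x 270 (y) x 18 mm; origin at the centre of the plate's underside, z up. On its +y half stands a white control box, 90 x 90 mm, top 59 mm above the bench, with the speed dial on it at (0, 75) mm; on its -y half the leaning steel barrel on a dark block. A short level die tube, 42 mm thick, sticks out of the barrel's block towards -x, at 34 mm height. Its place, yaw and side of the bench vary.
- barrel: the steel barrel, fixed on the extruder, leaning 22 degrees from upright towards the extruder's -x; origin at the centre of the bore's closed floor, 48 mm above the bench, +z along the bore's axis and out of its mouth. Bore 26 mm wide, 100 mm deep; barrel 42 mm thick, with a 50 mm collar at the mouth
- plunger: the loose plunger, 0.28 to 0.56 kg: a straight steel rod 24 mm thick and 112 mm long from its foot, then a 12 mm stem, then a wooden T-handle. Origin at the centre of its foot, +z up along the rod. At the start its foot rests on the bore's floor; nothing latches it. The handle bar lies along the plunger's y (which starts along the extruder's y): 64 mm long, 16 mm thick across (x) and 22 mm high (z from 154 to 176 mm above the foot)
- plunger_handle (a point): the middle of the T-handle bar, 165 mm above the plunger's foot; below the bar the bare 12 mm stem is 42 mm long. Same axes as the plunger
- dial (a joint): angle of the speed dial in rad about the vertical: 0 = off, the fully anticlockwise stop (seen from above), growing clockwise up to 4.5; it starts between 0.7 and 1.3. It turns stiffly (0.04 N m) and stays where it is left. At 0 its grip bar lies along the extruder's x
- dial_grip (a point): on the dial's vertical axis at the height to grip, about 96 mm above the bench. The dial is a black upright grip bar 42 mm long, 14 mm thick, 32 mm high (top 7 mm above this point) on a disc 44 mm wide whose top is 23 mm below this point; the bar lies along this point's x, and a white line on top marks its -x end. Its axes turn with the dial
- ware_board: a fixed wooden ware board 240 x 220 x 20 mm carrying pots, on the other side of the bench; origin under its centre
- pot_a: bystander: small clay pot, 50 mm wide, 70 mm high, on the ware board; origin under its centre
- pot_b: bystander: a pot like pot_a, on the ware board
- pot_c: bystander: a pot like pot_a, on the ware board
- pot_d: bystander: a pot like pot_a, standing on the bench on the robot's side of the extruder
- tea_bowl: bystander: unglazed cup 90 mm wide, 60 mm high, on the ware board; origin under its centre
- glaze_brush: bystander: a brush lying flat behind the extruder; origin under its middle, its length along its x
- wood_rib: bystander: flat wooden shaping rib 100 (x) x 45 x 8 mm lying on the extruder's base plate between control box and barrel; origin under its centre
There are look-alikes about, which are no part of the job. What is meant by the plunger is not red, and is the larger of those in its own colour.

How it is judged:
On the way, in this order (a step that is already met when the one before it is completed fails the run):
1. the speed dial is turned to its off stop (value of joint dial below 0.08 rad), for 0.2 s.
2. the plunger, in the gripper, is drawn 48 mm or more out along the barrel (z of plunger in the frame of barrel above 0.048 m and contact force between the fingers and plunger above 2 N), for 0.2 s.
At the end, for the whole second after the job is handed in: The dial is at its off stop (within 0.1 rad); the plunger's foot is 48 to 72 mm above the bore's floor along the barrel, in line with the barrel within 0.05 rad, not leaning on or carried by the barrel (contact under 15 N), still (under 20 mm/s) and held by the fingers (over 2 N) (all of step 2 and value of joint dial below 0.1 rad and z of plunger in the frame of barrel below 0.072 m and angle between the z axis of plunger and the z axis of barrel, either way round below 0.05 rad and contact force between plunger and extruder below 15 N and linear speed of plunger below 0.02 m/s); the arm keeps its last pose, push and grip.
It fails at once if the plunger is pulled right out of the barrel (over 95 mm) (z of plunger in the frame of barrel above 0.095 m).
It fails at once if the plunger is wrenched against the barrel (over 50 N) (contact force between plunger and extruder above 50 N).
It fails at once if a bystander is moved by more than 30 mm (distance of any of pot_a, pot_b, pot_c, pot_d, tea_bowl, glaze_brush, wood_rib from where it was at the start of the episode above 0.03 m).
It also fails if it takes over 51 s, if anything falls off the work surface, if the arm or the gripper's body presses on something with over 40 N, if the wrist force passes 120 N, or if a joint passes its speed limit or range.

### The arm

A 6-joint arm with a two-finger parallel gripper is mounted at the origin on the work surface. World frame = base frame: x ahead of the robot, y to its left, z up, the work surface at z = 0. Lengths are in m, angles in rad, forces in N, time in s.
With the tool pointing down it reaches from about 0.3 to 0.875 m from the base axis. Payload 6.4 kg.
Tool frame: the origin (TCP) lies midway between the tips of the shut fingers; the grasp point (between the pads) lies 19 mm behind it; z points along the fingers, y is the direction in which the jaws open and shut (so a half turn about z gives the same grasp; the last joint's range is limited). The gripper opens to 85 mm and grips with 20 to 120 N. Pads are 22 mm wide; open, the fingers measure 114 mm over their backs; the gripper's body (76 mm by 85 mm) begins 54 mm behind the grasp point. The pads swing forward as they close: fully open they stand 13 mm farther back than shut.
Start: joints at [-1.315, 0.181, 1.607, -0, 1.354, -0.206], TCP at [0.256, -0.515, 0.231] pointing down, gripper open.
Joint ranges: [-2.99, 2.99], [-0.89, 2.07], [0.3, 2.58], [-1.14, 4.28], [0, 2.63], [-3.12, 3.12]. Speed limits (rad/s): [2.57, 2.57, 3.01, 3.14, 3.14, 3.14].

### API

Orientations are given as [roll, pitch, yaw] about the fixed x, y, z axes, in that order (R = Rz(yaw) Ry(pitch) Rx(roll)).
In Python, from workcell import bot, eyes gives the robot as it stands.
- The arm moves only by the tool drive_tool, never from a script. Its argument "steps" is a list of rows, each a list of 7 numbers: the closure in counts, from 0 (fully open) to 255 (shut), then the shift along the tool's x, y, z in m, then the turn, a rotation vector about the tool's x, y, z in degrees. In form: [[claw, x, y, z, wx, wy, wz], ...]. A call has 1 to 12 rows; each row is the pose to reach, as a shift and turn from the pose commanded when the call began, along the tool's axes at that moment; what a row does not reach only later rows make up. A row lasts 1/12 s, in which the tool goes at most 41.7 mm and 7.16 degrees, less where a joint would pass 70% of its speed; a pose out of reach is approached as far as the arm can. A call with a gripper value outside its range is refused whole. The fingers move at their own pace and stop on an object; "squeeze" is the grip in N (left out, the last holds). Time passes only in rows, so rows that repeat a pose let the fingers close. It gives the time, the measured TCP pose, the force and the opening at its end, in the units of the state.
- bot.get_obs(): the state, without advancing time (a new reading comes with each control period).
- eyes.capture(name): name is "scene" or "top" or "wrist"; returns a dict with "image" (384x512x3 uint8, blue, green, red), "fx", "fy", "cx", "cy" (pixels), "world_from_camera" (4x4, takes a point from camera to world coordinates). Camera axes: x right, y down, z forward; pixel columns grow to the right and rows downward; lengths in m; the calibration is good to about 2 mm. A picture is of the moment at which its call begins. There is no depth.
- bot.close_job(): hands the job in, once; it reports no verdict.
Trained networks look in a picture, given as the dict that the camera call returned (one of the last four; its "shot" number tells which), for a name from the list of things; names that differ only in an ending like _2 or _b are one class to them, and where a whole thing is asked for, a point or a joint stands for the part that bears it (a point fixed in the world has none). Each returns a list of dicts, best first, with "conf" (0 to 1); they miss things now and then, are a little off and sometimes report something else, mostly with a low value. They report only what shows in the picture. A call takes as long as a camera call. They do not tell look-alikes from the thing itself.
- eyes.silhouettes(picture, name): "region" (384x512 bool, what is visible of it) and "bbox" ([centre column, centre row, width, height] in pixels, round what is visible of it).
The state is a dict: "clock": time; "joint_positions": joint angles; "joint_velocities": joint speeds; "joint_efforts": joint torques, N m; "tool_pos": TCP position; "orientation": TCP orientation; "ft_force": force on the tool from outside, world axes, zero at the start; "moment": the same for the moment, N m; "opening": finger opening in m.
Only numpy, scipy, OpenCV 4.12 (cv2) and the standard library are available. Lean on these libraries where they do the work, as an engineer would, in place of code of your own. Each camera call takes 0.05 s, during which the arm holds its last target. There are 200 camera calls.

## Working session

There is one attempt and no reset: what is moved stays moved. The work goes in short steps, Python scripts to look and compute and a tool call to move; the robot and the scene stay as the last step left them, time stands still between calls to the robot, and variables do not carry over. Pictures are saved under pics/ and viewed, about 8 in all and at most 12, crops included, and the job is handed in when it is done.

Besides the shell and the picture viewer there is one more tool, called after ">>>" as name(argument=value, ...), one argument or row to a line, values as JSON. drive_tool: Moves the arm, as the interface text tells. Its arguments: {"type":"object","properties":{"steps":{"type":"array","items":{"type":"array","items":{"type":"number"}}},"squeeze":{"type":"number"}},"required":["steps"]}

```bash
mkdir -p pics; cat > h.py <<'E'
import numpy as np, cv2
from scipy.spatial.transform import Rotation as R
from workcell import bot, eyes
def proj(c,P):
    T=np.linalg.inv(c["world_from_camera"]); p=np.atleast_2d(P)@T[:3,:3].T+T[:3,3]
    return np.c_[c["fx"]*p[:,0]/p[:,2]+c["cx"], c["fy"]*p[:,1]/p[:,2]+c["cy"]]
def atz(c,uv,z):
    T=c["world_from_camera"]; d=T[:3,:3]@np.array([(uv[0]-c["cx"])/c["fx"],(uv[1]-c["cy"])/c["fy"],1])
    o=T[:3,3]; return o+d*(z-o[2])/d[2]
E
python3 - <<'E'
from h import *
ims=[]
for n in ["scene","top"]:
    c=eyes.capture(n); cv2.imwrite(f"pics/{n}0.png",c["image"]); ims.append(c["image"])
    print(n,c["fx"],c["cx"],c["cy"],c["world_from_camera"].round(3).tolist())
    for k in ["extruder","barrel","plunger","dial","pot","wood_rib","glaze_brush","ware_board"]:
        try:
            for d in eyes.silhouettes(c,k if k!="pot" else "pot_a"): print(k,round(d["conf"],2),np.round(d["bbox"],1))
        except Exception as e: print(k,e)
s=cv2.resize(ims[0],(800,600));t=cv2.resize(ims[1],(800,600))
cv2.imwrite("pics/s0.png",s);cv2.imwrite("pics/t0.png",t)
E
```

```text
scene 439.68307812574983 259.64672820628317 193.68246347820224 [[-0.504, 0.473, -0.722, 1.394], [0.863, 0.274, -0.424, 0.349], [-0.003, -0.837, -0.547, 0.812], [0.0, 0.0, 0.0, 1.0]]
extruder 0.58 [242.9 214.6 100.6  77.7]
barrel 0.94 [223.7 197.5  23.6  43.6]
barrel 0.36 [230.8 165.6  19.3  29.1]
plunger 0.7 [198.3 172.8  37.6  12.7]
plunger 0.62 [326.  220.2  26.7  29.5]
plunger 0.57 [230.9 164.7  16.5  31.8]
dial 0.47 [264.9 210.6   8.8  18.7]
pot 0.95 [361.9 282.1  27.3  31.5]
pot 0.86 [367.3 256.   24.8  30.6]
pot 0.76 [397.1 301.7  27.5  37.4]
pot 0.59 [266.6 196.   15.1  19.2]
wood_rib 0.75 [230.5 166.1  22.2  32.5]
wood_rib 0.66 [241.4 220.6  21.9  20.1]
glaze_brush 0.85 [230.6 251.9  58.5  28.7]
ware_board 0.93 [378.8 292.5 106.7  82.7]
top 346.67210575263596 256.8752911307228 191.3488656257175 [[0.003, -0.997, 0.078, 0.393], [-1.0, -0.001, 0.02, -0.168], [-0.02, -0.078, -0.997, 1.35], [0.0, 0.0, 0.0, 1.0]]
extruder 0.45 [177.  162.3  15.8  12.5]
barrel 0.57 [279.3 192.   75.2  41.8]
barrel 0.53 [300.2 184.5  17.6  17.2]
barrel 0.15 [273.6 160.8  53.    8.6]
plunger 0.74 [362.8 242.7  43.8  18.7]
plunger 0.45 [226.9 231.9  21.5  26.2]
plunger 0.44 [304.5 195.6  19.6  13.8]
plunger 0.27 [273.4 160.2  51.4  11.9]
dial 0.58 [260.8 190.5  10.6  10.4]
pot 0.72 [152.7 159.   16.2  14.6]
pot 0.66 [175.4 162.4  17.3  13.8]
pot 0.47 [178.2 186.3  16.5  10.7]
wood_rib 0.85 [279.9 190.2  11.9  28. ]
glaze_brush 0.68 [174.6 161.2  13.   15.5]
glaze_brush 0.57 [274.3 161.   49.4  10. ]
glaze_brush 0.4 [262.2 191.1   8.5   7.9]
ware_board 0.96 [165.6 176.3  64.5  63.4]
```

View pics/s0.png

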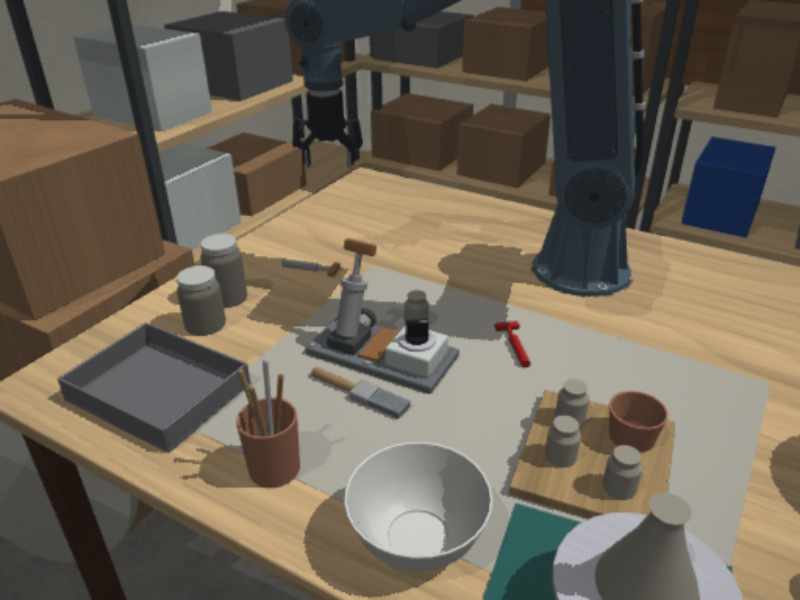

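View pics/t0.png

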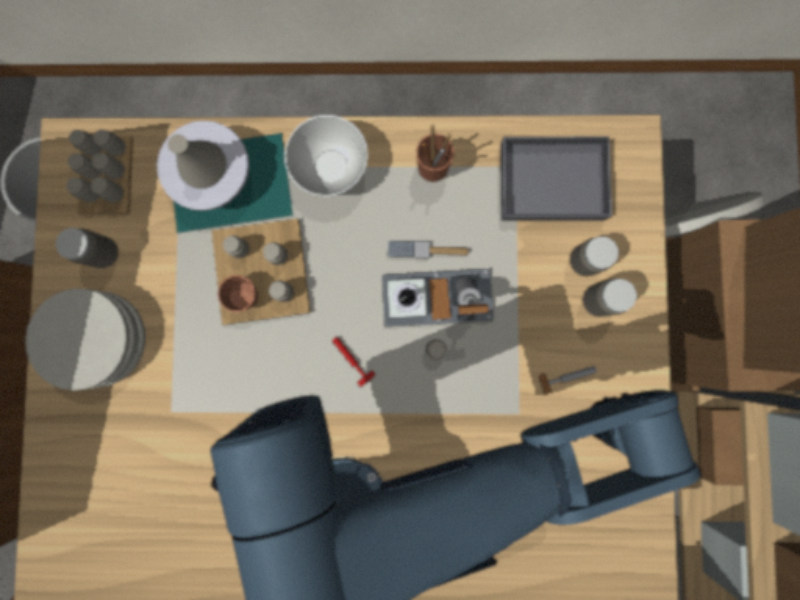

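```bash
python3 - <<'E'
from h import *
c=eyes.capture("top"); s=512/800
for n,uv,z in [("TL",(383,275),.018),("TR",(493,268),.018),("BL",(384,326),.018),("BR",(494,321),.018),("dial",(407.5,296),.1),("bar",(473,310),.209),("potd",(435,349),.07)]:
    print(n,atz(c,np.array(uv)*s,z).round(4))
I=c["image"]; cv2.imwrite("pics/tc.png",cv2.resize(I[160:240,230:330],(800,640),interpolation=cv2.INTER_CUBIC)[:600])
o=bot.get_obs(); print(o["tool_pos"],o["orientation"],o["ft_force"],o["opening"],o["clock"])
w=eyes.capture("wrist"); Rt=R.from_euler("xyz",o["orientation"]).as_matrix()
print(w["fx"],w["cx"],w["cy"]); T=w["world_from_camera"]
print("cam in tool",(Rt.T@(T[:3,3]-o["tool_pos"])).round(3),(Rt.T@T[:3,:3]).round(3).tolist()); print(Rt.round(3).tolist())
E
```

```text
TL [ 0.5571 -0.0957  0.018 ]
TR [ 0.5747 -0.3675  0.018 ]
BL [ 0.4309 -0.0989  0.018 ]
BR [ 0.4438 -0.3686  0.018 ]
dial [ 0.4981 -0.1572  0.1   ]
bar [ 0.4596 -0.296   0.209 ]
potd [ 0.3757 -0.2219  0.07  ]
[ 0.25620602 -0.51479233  0.23129193] [-3.14158106e+00  5.95614026e-06  4.61786382e-01] [-0.47068841  0.08518076  0.41932021] 0.08520635721786544 0.95
339.8362720287842 246.27901184518456 191.68514757214857
cam in tool [ 0.074 -0.001 -0.143] [[-0.0, -0.958, -0.288], [1.0, -0.0, -0.001], [0.001, -0.288, 0.958]]
[[0.895, 0.446, -0.0], [0.446, -0.895, 0.0], [-0.0, -0.0, -1.0]]
```

View pics/tc.png

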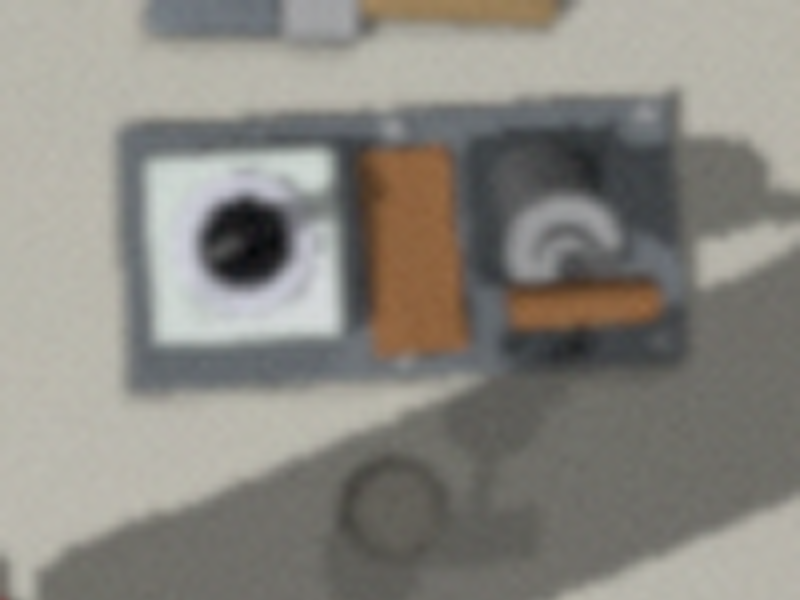

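>>> drive_tool(
  steps=[
    [0,0.02,-0.01,-0.06,0,0,-7],
    [0,0.04,-0.02,-0.1,0,0,-14],
    [0,0.375,-0.212,-0.11,0,0,-96],
    [0,0.375,-0.212,-0.11,0,0,-96],
    [0,0.375,-0.212,-0.11,0,0,-96],
    [0,0.375,-0.212,-0.11,0,0,-96],
    [0,0.375,-0.212,-0.11,0,0,-96],
    [0,0.375,-0.212,-0.11,0,0,-96],
    [0,0.375,-0.212,-0.11,0,0,-96],
    [0,0.375,-0.212,-0.11,0,0,-96],
    [0,0.375,-0.212,-0.11,0,0,-96],
    [0,0.375,-0.212,-0.11,0,0,-96],
  ],
  squeeze=60,
)

```text
clock: 2.0
tool_pos: [0.4991, -0.1544, 0.3421]
orientation: [3.14, 0.0, 1.965]
ft_force: [-0.2, 0.9, -0.7]
opening: 0.0849
```

>>> drive_tool(
  steps=[
    [0,0,0,0,0,0,-7],
    [0,0,0,0,0,0,-12],
    [0,0,0,0,0,0,-12],
    [0,0,0,0,0,0,-12],
  ],
)

```text
clock: 2.33
tool_pos: [0.4975, -0.1578, 0.3412]
orientation: [-3.142, -0.0, 2.163]
ft_force: [-1.7, -0.5, 0.7]
opening: 0.0855
```

```bash
python3 - <<'E'
from h import *
o=bot.get_obs(); print(o["tool_pos"],o["orientation"],o["joint_positions"],o["ft_force"],o["clock"])
c=eyes.capture("wrist"); np.save("pics/w1.npy",c,allow_pickle=True)
cv2.imwrite("pics/w1.png",cv2.resize(c["image"],(800,600),interpolation=cv2.INTER_CUBIC))
for k in ["plunger_handle","dial_grip","plunger","dial","barrel","extruder"]:
    for d in eyes.silhouettes(c,k): print(k,round(d["conf"],2),np.round(d["bbox"],1))
E
```

```text
[ 0.49747118 -0.15778109  0.34124559] [-3.14154494e+00 -6.40224933e-05  2.16304123e+00] [-5.34799216e-01 -1.14776465e-02  1.59380238e+00 -1.56038097e-05
  1.55934623e+00 -1.12704394e+00] [-1.68454316 -0.49206235  0.66791116] 2.3333
plunger_handle 0.88 [163.3 264.3  40.6  27.4]
plunger_handle 0.71 [166.3   7.4  16.5   7.9]
plunger_handle 0.61 [ 17.5 274.9  34.5  71.3]
plunger_handle 0.37 [454.4  28.9 115.1  56.7]
dial_grip 0.8 [249.6 153.7  37.2  46.2]
plunger 0.85 [ 17.7 276.   35.4  72.4]
plunger 0.81 [161.9 262.3  38.   29.6]
plunger 0.72 [163.8   7.2  13.3  13.7]
barrel 0.78 [191.4 252.3  65.1  53.6]
extruder 0.81 [229.1 181.8 165.5 196.3]
```

View pics/w1.png

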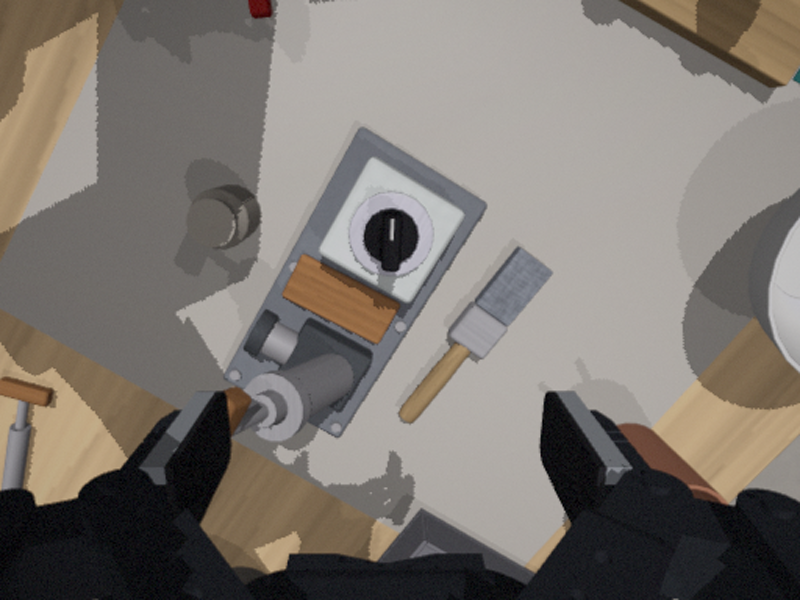

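```bash
python3 - <<'E'
from h import *
from scipy.optimize import least_squares
c=np.load("pics/w1.npy",allow_pickle=True).item(); s=.64
X=np.array([[-.065,.135,.018],[.065,.135,.018],[-.065,-.135,.018],[.065,-.135,.018],[-.045,.12,.059],[.045,.12,.059]])
U=np.array([[361,127],[486,207],[229,377],[338,436],[373,157],[465,207]])*s
f=lambda p:(proj(c,X@R.from_euler("z",p[2]).as_matrix().T+[p[0],p[1],0])-U).ravel()
r=least_squares(f,[.5,-.233,.056]); p=r.x; print(p,r.fun.round(1))
M=R.from_euler("z",p[2]).as_matrix()
print("dial", M@[0,.075,0]+[p[0],p[1],0], atz(c,np.array([391,240])*s,.103))
a,b=atz(c,np.array([391.5,219])*s,.103),atz(c,np.array([390,269])*s,.103);print("bar",a,b,np.arctan2(*(a-b)[[1,0]]))
m=atz(c,np.array([273,406])*s,.1407); print("mouth ext",M.T@(m-[p[0],p[1],0]),m)
E
```

```text
[ 0.50603149 -0.22713325  0.06594882] [-0.8 -1.9  2.7 -2.5 -4.5  2.   1.7  2.5 -1.6 -2.   2.3  3.6]
dial [ 0.50108891 -0.15229629  0.        ] [ 0.49901356 -0.15073895  0.103     ]
bar [ 0.4907897  -0.13795261  0.103     ] [ 0.51049823 -0.16901643  0.103     ] 2.1361646109415164
mouth ext [-0.01836245 -0.06408455  0.1407    ] [ 0.49193219 -0.29228859  0.1407    ]
```

>>> drive_tool(
  steps=[
    [0,0,0,0.04,0,0,0],
    [0,0,0,0.08,0,0,0],
    [0,0,0,0.12,0,0,0],
    [0,0,0,0.15,0,0,0],
    [0,0,0,0.15,0,0,0],
    [0,0,0,0.15,0,0,0],
  ],
)

```text
clock: 3.18
tool_pos: [0.4966, -0.1575, 0.1904]
orientation: [-3.14, -0.003, 2.165]
ft_force: [0.0, 0.9, 0.5]
opening: 0.0852
```

```bash
python3 - <<'E'
from h import *
o=bot.get_obs(); print(o["tool_pos"],o["orientation"],np.abs(o["joint_velocities"]).max(),o["clock"])
c=eyes.capture("wrist"); np.save("pics/w2.npy",c,allow_pickle=True)
cv2.imwrite("pics/w2.png",cv2.resize(c["image"],(800,600),interpolation=cv2.INTER_CUBIC))
for k in ["dial_grip","plunger_handle"]:
    for d in eyes.silhouettes(c,k): print(k,round(d["conf"],2),np.round(d["bbox"],1))
E
```

```text
[ 0.49657751 -0.15752738  0.19040537] [-3.14008196 -0.00323275  2.16495201] 0.0690598167400958 3.1833
dial_grip 0.56 [252.5 190.7  54.   65.6]
plunger_handle 0.65 [208.2 236.3 104.3  76.6]
```

View pics/w2.png

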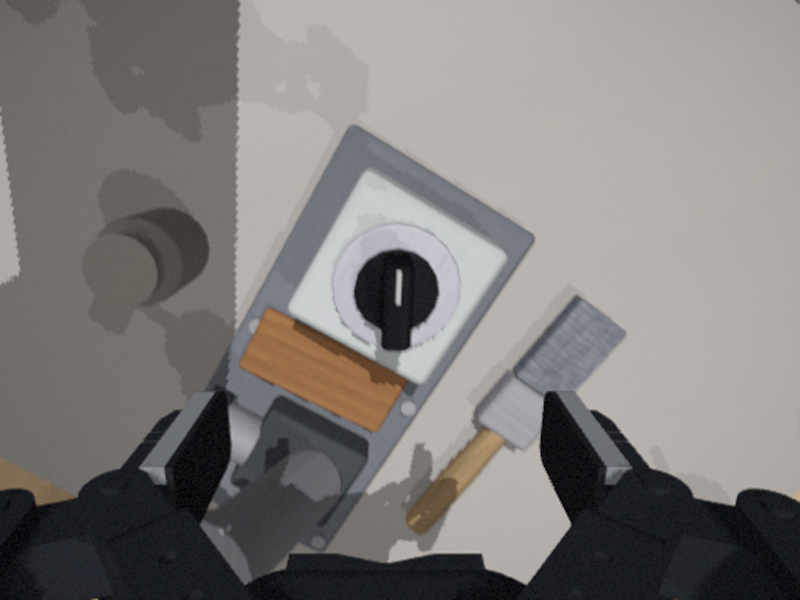

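```bash
python3 - <<'E'
from h import *
c=np.load("pics/w2.npy",allow_pickle=True).item(); s=.64; o=bot.get_obs()
Rt=R.from_euler("xyz",o["orientation"]).as_matrix()
print(o["tool_pos"],o["orientation"])
a=atz(c,np.array([396.5,348])*s,.103); m1=atz(c,np.array([398.5,268])*s,.103); m2=atz(c,np.array([398,304])*s,.103); d=atz(c,np.array([396.5,286])*s,.073)
print("bar end",a,"marker",m1,m2,"disc",d)
ce=a+.021*(m1-a)/np.linalg.norm(m1-a); print("centre",ce,"yaw",np.arctan2(*(m1-a)[[1,0]]))
print("tool shift",Rt.T@(ce-o["tool_pos"]), Rt.T@(d-o["tool_pos"]))
U=[[353,127],[534,238],[318,548]]; P=[atz(c,np.array(u)*s,.018) for u in U]; print(P,np.linalg.norm(P[0]-P[1]),np.linalg.norm(P[2]-P[1]),"yaw",np.arctan2(*(P[1]-P[0])[[1,0]]),np.arctan2(*(P[1]-P[2])[[1,0]])-np.pi/2)
E
```

```text
[ 0.49914782 -0.15891045  0.19423556] [3.13956412 0.00430119 2.16541032]
bar end [ 0.51135537 -0.1689918   0.103     ] marker [ 0.49055538 -0.1370136   0.103     ] [ 0.49983388 -0.15094588  0.103     ] disc [ 0.49959809 -0.1507024   0.073     ]
centre [ 0.49990514 -0.15138804  0.103     ] yaw 2.147482620663041
tool shift [0.00619942 0.00465627 0.09121937] [0.00706841 0.00472517 0.12121611]
[array([ 0.43608768, -0.09934714,  0.018     ]), array([ 0.56036926, -0.09173404,  0.018     ]), array([ 0.57240184, -0.35517309,  0.018     ])] 0.12451453825658226 0.2637137012691878 yaw 0.061180413671345135 0.04564327355010933
```

>>> drive_tool(
  steps=[
    [0,0.005,0.004,0.04,0,0,0],
    [0,0.005,0.004,0.075,0,0,0],
    [0,0.005,0.004,0.1,0,0,0],
    [0,0.005,0.004,0.11,0,0,0],
    [0,0.005,0.004,0.11,0,0,0],
    [255,0.005,0.004,0.11,0,0,0],
    [255,0.005,0.004,0.11,0,0,0],
    [255,0.005,0.004,0.11,0,0,0],
    [255,0.005,0.004,0.11,0,0,0],
    [255,0.005,0.004,0.11,0,0,0],
  ],
  squeeze=40,
)

```text
clock: 4.17
tool_pos: [0.4987, -0.1519, 0.0825]
orientation: [3.141, 0.002, 2.166]
ft_force: [0.9, 0.1, 0.1]
opening: 0.0256
```

>>> drive_tool(
  steps=[
    [255,0,0,0,0,0,0],
    [255,0,0,0,0,0,0],
    [255,0,0,0,0,0,0],
  ],
)

```text
clock: 4.42
tool_pos: [0.4987, -0.1515, 0.0822]
orientation: [3.14, 0.001, 2.166]
ft_force: [1.0, 1.8, 6.8]
opening: 0.0131
```

>>> drive_tool(
  steps=[
    [255,0,0,0,0,0,-6],
    [255,0,0,0,0,0,-12],
    [255,0,0,0,0,0,-18],
    [255,0,0,0,0,0,-24],
    [255,0,0,0,0,0,-30],
    [255,0,0,0,0,0,-36],
    [255,0,0,0,0,0,-42],
    [255,0,0,0,0,0,-48],
    [255,0,0,0,0,0,-54],
    [255,0,0,0,0,0,-58],
    [255,0,0,0,0,0,-61],
    [255,0,0,0,0,0,-62],
  ],
)

```text
clock: 5.42
tool_pos: [0.4973, -0.1545, 0.0823]
orientation: [-3.137, -0.002, -3.034]
ft_force: [-8.6, -11.1, 7.6]
opening: 0.0131
```

```bash
python3 - <<'E'
from h import *
o=bot.get_obs(); print({k:np.round(v,4).tolist() for k,v in o.items()})
c=eyes.capture("wrist"); np.save("pics/w3.npy",c,allow_pickle=True)
cv2.imwrite("pics/w3.png",cv2.resize(c["image"],(800,600),interpolation=cv2.INTER_CUBIC))
E
```

```text
{'clock': 5.4167, 'joint_positions': [-0.5266, 0.2511, 1.8567, -0.0053, 1.0327, -2.2018], 'joint_velocities': [-0.0025, -0.0012, 0.0015, 0.0033, 0.0018, -0.15], 'joint_efforts': [7.7195, -38.58, -27.4163, 2.9709, -0.6895, -1.377], 'tool_pos': [0.4973, -0.1545, 0.0823], 'orientation': [-3.1373, -0.0019, -3.0344], 'ft_force': [-8.6361, -11.0514, 7.5744], 'moment': [-1.8176, 1.3874, -1.0452], 'opening': 0.0131}
```

View pics/w3.png

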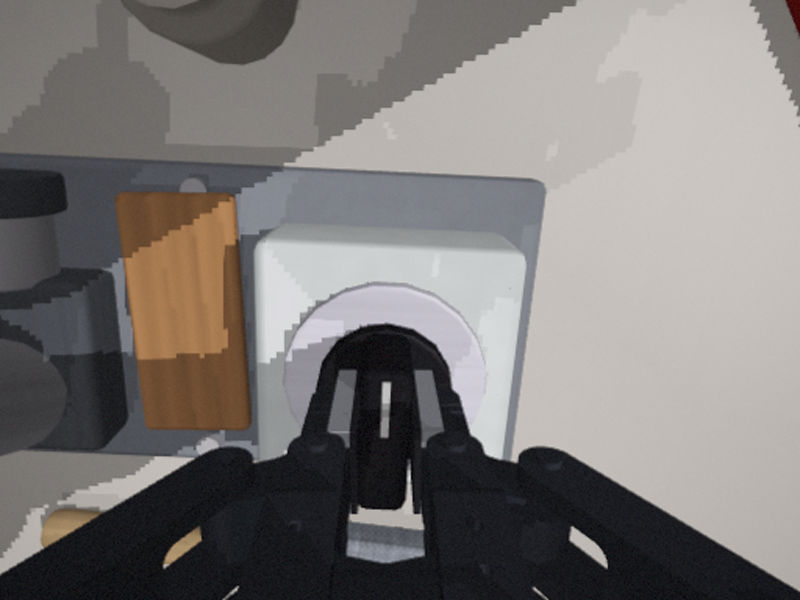

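>>> drive_tool(
  steps=[
    [60,0,0,0,0,0,0],
    [60,0,0,0,0,0,0],
    [60,0,0,0,0,0,0],
    [60,0,0,0,0,0,0],
    [0,0,0,-0.04,0,0,0],
    [0,0,0,-0.08,0,0,0],
    [0,0,0,-0.12,0,0,0],
    [0,0,0,-0.16,0,0,0],
    [0,0,0,-0.2,0,0,0],
    [0,0,0,-0.24,0,0,0],
    [0,0,0,-0.24,0,0,0],
    [0,0,0,-0.24,0,0,0],
  ],
)

```text
clock: 6.47
tool_pos: [0.4994, -0.1519, 0.3244]
orientation: [-3.138, 0.005, -3.035]
ft_force: [-0.6, -0.1, -0.8]
opening: 0.0852
```

```bash
cat >> h.py <<'E'
YAW=.058
def plframe(yaw=YAW):
    "plunger axes in world: columns x,y,z"
    return (R.from_euler("z",yaw)*R.from_euler("y",-np.radians(22))).as_matrix()
def target(Pf):  # tool axes: z=-u, x=+y_pl, y = z x x
    x,z=Pf[:,1],-Pf[:,2]; return np.c_[x,np.cross(z,x),z]
def move(o,p,Rg):
    Rt=R.from_euler("xyz",o["orientation"]).as_matrix()
    return (Rt.T@(p-o["tool_pos"])).round(4), np.degrees(R.from_matrix(Rt.T@Rg).as_rotvec()).round(2)
E
python3 - <<'E'
from h import *
o=bot.get_obs(); print(o["tool_pos"],o["orientation"],o["joint_positions"])
c=eyes.capture("wrist"); np.save("pics/w4.npy",c,allow_pickle=True)
I=c["image"].copy()
cv2.imwrite("pics/w4.png",cv2.resize(I,(800,600),interpolation=cv2.INTER_CUBIC))
Pf=plframe(); u=Pf[:,2]
M=R.from_euler("z",YAW).as_matrix(); F=np.array([.504,-.228,0])+M@[.019,-.066,.048]
H=F+.165*u; print("floor",F,"handle",H)
print(move(o,H+.10*u,target(Pf)))
E
```

```text
[ 0.4993717  -0.15187729  0.32438809] [-3.13797952  0.00519126 -3.03479805] [-5.22984303e-01 -8.49865951e-03  1.62379382e+00  1.37645694e-04
  1.51997413e+00 -2.20057241e+00]
floor [ 0.52679391 -0.29278764  0.048     ] handle [ 0.46508775 -0.29637061  0.20098534]
(array([ 0.0871, -0.1381,  0.0307]), array([-16.87, -17.4 ,  91.61]))
```

View pics/w4.png

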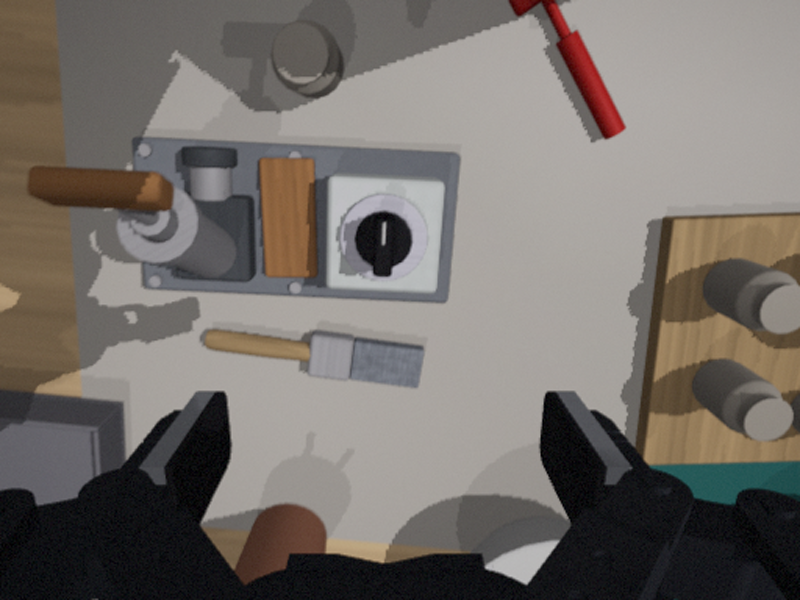

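```bash
sed -i 's/YAW=.058/YAW=.056/' h.py; python3 - <<'E'
from h import *
c=np.load("pics/w4.npy",allow_pickle=True).item(); Pf=plframe()
F=np.array([.5268,-.2928,.048])
b=np.array([[sx*.008,sy*.032,z] for z in (.154,.176) for sx in(-1,1) for sy in(-1,1)])
print((proj(c,b@Pf.T+F)/.64).round(0).tolist(), proj(c,F+Pf@[0,0,.1])/.64)
E
```

```text
[[49.0, 177.0], [174.0, 184.0], [46.0, 208.0], [171.0, 214.0], [20.0, 162.0], [156.0, 170.0], [17.0, 196.0], [153.0, 203.0]] [[153.86710247 220.03061644]]
```

>>> drive_tool(
  steps=[
    [0,0,-0.01,-0.02,0,0,7],
    [0,0.02,-0.03,-0.02,0,0,14],
    [0,0.04,-0.06,-0.01,-16.9,-17.4,91.6],
    [0,0.06,-0.1,0,-16.9,-17.4,91.6],
    [0,0.0871,-0.1381,0.01,-16.9,-17.4,91.6],
    [0,0.0871,-0.1381,0.0307,-16.9,-17.4,91.6],
    [0,0.0871,-0.1381,0.0307,-16.9,-17.4,91.6],
    [0,0.0871,-0.1381,0.0307,-16.9,-17.4,91.6],
    [0,0.0871,-0.1381,0.0307,-16.9,-17.4,91.6],
    [0,0.0871,-0.1381,0.0307,-16.9,-17.4,91.6],
    [0,0.0871,-0.1381,0.0307,-16.9,-17.4,91.6],
    [0,0.0871,-0.1381,0.0307,-16.9,-17.4,91.6],
  ],
)

```text
clock: 7.52
tool_pos: [0.4253, -0.2972, 0.2879]
orientation: [2.802, 0.019, 1.784]
ft_force: [0.8, 0.4, 0.2]
opening: 0.0856
```

>>> drive_tool(
  steps=[
    [0,0,0,0,0,0,0],
    [0,0,0,0,0,0,0],
  ],
)

```text
clock: 7.68
tool_pos: [0.4252, -0.2972, 0.2888]
orientation: [2.804, 0.022, 1.793]
ft_force: [0.5, 0.4, 0.2]
opening: 0.0851
```

```bash
python3 - <<'E'
from h import *
o=bot.get_obs(); print(o["tool_pos"],o["orientation"],o["joint_positions"])
Pf=plframe(); H=np.array([.5268,-.2928,.048])+.165*Pf[:,2]
print(move(o,H+.10*Pf[:,2],target(Pf)))
E
```

```text
[ 0.42523252 -0.29721839  0.28875798] [2.80417387 0.02216735 1.79316163] [-1.0402347  -0.14686014  1.85931013  0.32514551  1.31570563 -1.33110557]
(array([-0.0018,  0.0036, -0.0039]), array([-2.56, -2.18,  9.37]))
```

>>> drive_tool(
  steps=[
    [0,-0.001,0.003,-0.003,-1.6,-1.4,6],
    [0,-0.001,0.003,-0.003,-2.56,-2.18,9.37],
    [0,-0.001,0.003,-0.003,-2.56,-2.18,9.37],
    [0,-0.001,0.003,-0.003,-2.56,-2.18,9.37],
    [0,-0.001,0.003,-0.003,-2.56,-2.18,9.37],
  ],
)

```text
clock: 8.1
tool_pos: [0.4281, -0.2984, 0.2941]
orientation: [2.757, 0.002, 1.627]
ft_force: [-0.2, -0.1, -0.4]
opening: 0.0855
```

```bash
python3 - <<'E'
from h import *
o=bot.get_obs(); print(o["tool_pos"],o["orientation"],o["joint_positions"])
Pf=plframe(); F=np.array([.5268,-.2928,.048]); H=F+.165*Pf[:,2]
print(move(o,H+.10*Pf[:,2],target(Pf)))
c=eyes.capture("wrist"); np.save("pics/w5.npy",c,allow_pickle=True)
I=cv2.resize(c["image"],(800,600),interpolation=cv2.INTER_CUBIC)
b=np.array([[sx*.008,sy*.032,z] for z in (.154,.176) for sx in(-1,1) for sy in(-1,1)])
for q in proj(c,b@Pf.T+F)/.64: cv2.circle(I,tuple(int(v) for v in q),2,(0,255,0),-1)
for t in np.arange(0,6.28,.2):
    q=proj(c,F+Pf@[.025*np.cos(t),.025*np.sin(t),.1])[0]/.64; cv2.circle(I,tuple(int(v) for v in q),1,(255,255,0),-1)
cv2.imwrite("pics/w5.png",I)
E
```

```text
[ 0.42807746 -0.29842441  0.29408673] [2.75651338e+00 2.21319864e-03 1.62747202e+00] [-1.05428272 -0.18596869  1.89265429  0.3587042   1.27391281 -1.18945408]
(array([ 0.0001, -0.0005,  0.0002]), array([0.06, 0.1 , 0.08]))
```

View pics/w5.png

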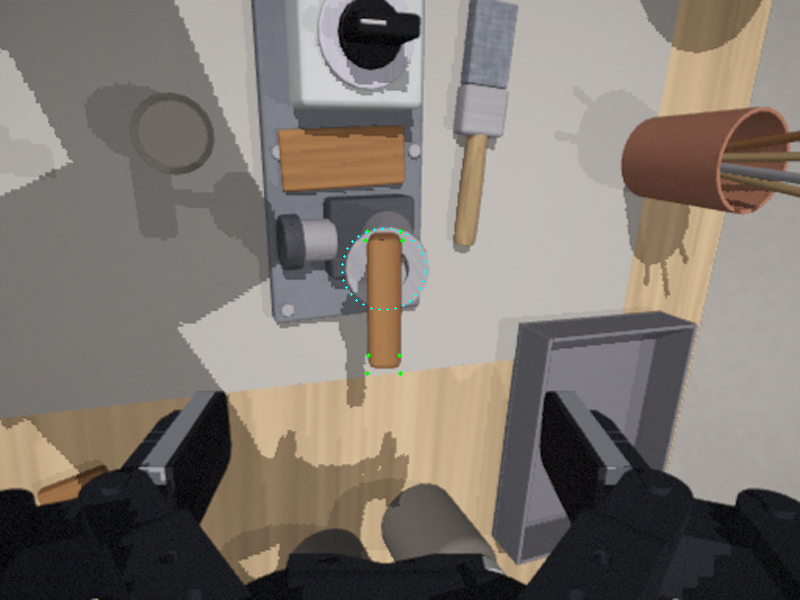

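>>> drive_tool(
  steps=[
    [0,0,0,0.035,0,0,0],
    [0,0,0,0.07,0,0,0],
    [0,0,0,0.1,0,0,0],
    [0,0,0,0.118,0,0,0],
    [0,0,0,0.118,0,0,0],
    [0,0,0,0.118,0,0,0],
    [200,0,0,0.118,0,0,0],
    [255,0,0,0.118,0,0,0],
    [255,0,0,0.118,0,0,0],
    [255,0,0,0.118,0,0,0],
    [255,0,0,0.118,0,0,0],
    [255,0,0,0.118,0,0,0],
  ],
  squeeze=40,
)

```text
clock: 9.15
tool_pos: [0.4725, -0.2968, 0.1859]
orientation: [2.755, 0.003, 1.624]
ft_force: [1.1, -0.8, 1.6]
opening: 0.0156
```

>>> drive_tool(
  steps=[
    [255,0,0,0,0,0,0],
    [255,0,0,0,0,0,0],
    [255,0,0,0,0,0,0],
  ],
)

```text
clock: 9.4
tool_pos: [0.4726, -0.2969, 0.1859]
orientation: [2.755, 0.003, 1.624]
ft_force: [-2.6, 1.5, 6.2]
opening: 0.0156
```

```bash
cat > st.py <<'E'
from h import *
o=bot.get_obs(); Rt=R.from_euler("xyz",o["orientation"]).as_matrix(); Pf=plframe()
F=np.array([.5268,-.2928,.048])
print("grasp pt in barrel (mm)",(1e3*Pf.T@(o["tool_pos"]-.019*Rt[:,2]-F)).round(1),"force in tool",(Rt.T@o["ft_force"]).round(1),"moment tool",(Rt.T@o["moment"]).round(2),"open",o["opening"],"clock",o["clock"])
print("rot err deg",move(o,o["tool_pos"],target(Pf))[1])
E
python3 st.py
```

```text
grasp pt in barrel (mm) [  1.2  -1.  167.2] force in tool [ 1.6  0.  -6.7] moment tool [0.24 0.14 0.05] open 0.015619146504882707 clock 9.4
rot err deg [ 0.17  0.23 -0.09]
```

>>> drive_tool(
  steps=[
    [255,0,0,-0.004,0,0,0],
    [255,0,0,-0.008,0,0,0],
    [255,0,0,-0.012,0,0,0],
    [255,0,0,-0.016,0,0,0],
    [255,0,0,-0.02,0,0,0],
    [255,0,0,-0.02,0,0,0],
    [255,0,0,-0.02,0,0,0],
  ],
  squeeze=50,
)

```text
clock: 9.98
tool_pos: [0.4647, -0.2968, 0.2039]
orientation: [2.756, 0.002, 1.624]
ft_force: [1.5, -1.6, -2.0]
opening: 0.0152
```

```bash
python3 st.py
```

```text
grasp pt in barrel (mm) [  0.6  -0.5 186.9] force in tool [-1.7  0.6  2.4] moment tool [ 0.2  -0.19 -0.02] open 0.015249978377455849 clock 9.9833
rot err deg [ 0.12  0.18 -0.1 ]
```

>>> drive_tool(
  steps=[
    [255,0,0,-0.005,0,0,0],
    [255,0,0,-0.01,0,0,0],
    [255,0,0,-0.015,0,0,0],
    [255,0,0,-0.02,0,0,0],
    [255,0,0,-0.025,0,0,0],
    [255,0,0,-0.03,0,0,0],
    [255,0,0,-0.035,0,0,0],
    [255,0,0,-0.039,0,0,0],
    [255,0,0,-0.041,0,0,0],
    [255,0,0,-0.041,0,0,0],
    [255,0,0,-0.041,0,0,0],
    [255,0,0,-0.041,0,0,0],
  ],
)

```text
clock: 10.98
tool_pos: [0.4494, -0.2975, 0.2415]
orientation: [2.755, 0.002, 1.624]
ft_force: [0.4, -0.3, -1.9]
opening: 0.0149
```

```bash
python3 st.py; python3 - <<'E'
from h import *
c=eyes.capture("wrist"); I=cv2.resize(c["image"],(800,600),interpolation=cv2.INTER_CUBIC)
Pf=plframe(); F=np.array([.5268,-.2928,.048])
for r,z in((.025,.1),(.012,.172)):
  for t in np.arange(0,6.28,.2):
    q=proj(c,F+Pf@[r*np.cos(t),r*np.sin(t),z])[0]/.64; cv2.circle(I,tuple(int(v) for v in q),1,(255,255,0),-1)
cv2.imwrite("pics/w6.png",I)
E
sleep 0; python3 st.py
```

```text
grasp pt in barrel (mm) [  0.6  -0.3 227.5] force in tool [-0.3 -0.3  1.9] moment tool [ 0.23 -0.21  0.  ] open 0.014947387391252051 clock 10.9833
rot err deg [ 0.13  0.17 -0.12]
grasp pt in barrel (mm) [  0.6  -0.3 227.4] force in tool [-0.5 -0.   2.7] moment tool [ 0.29 -0.21 -0.02] open 0.015369757555569779 clock 11.0333
rot err deg [ 0.13  0.16 -0.11]
```

View pics/w6.png

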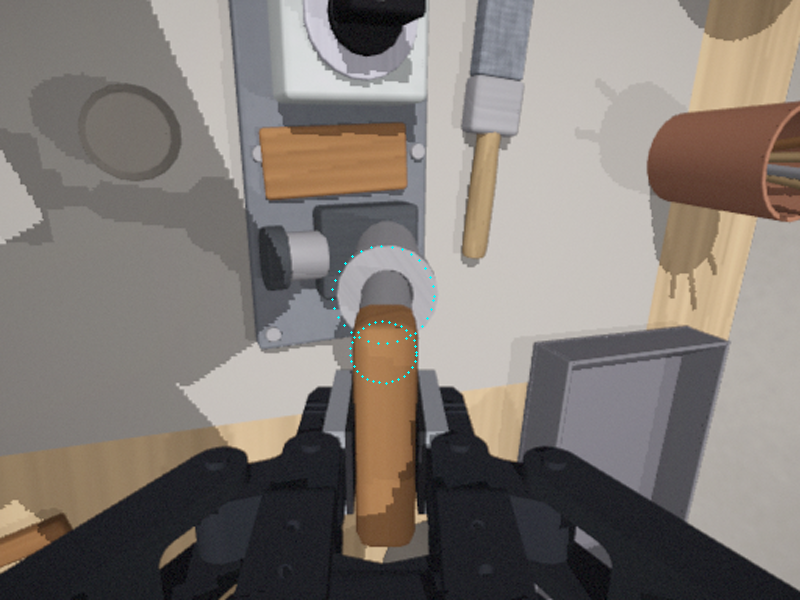

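```bash
python3 -c "
from workcell import bot
print(bot.close_job())"
```

```text
the job is handed in; nothing more can be done
None
```

I turned the dial to its off stop, drew the plunger out by about 60 mm, and handed the job in at about 11 s of the 51 s allowed. The hand-in gave no verdict.

- **Dial:** I turned it anticlockwise until it pushed back against the stop at about 1 N m. After release, the picture showed its grip bar along the extruder's x, within about 1°.
- **Plunger:** I gripped it by the T-handle, and the fingers stopped at 15–16 mm on the 16 mm bar. The grasp point moved from 167.2 to 227.4 mm along the barrel. This counts on the handle not slipping in the fingers. I did not measure the foot's height separately.
- **Last checks:** The tool was within 0.2° of the barrel line I had worked out. Side force was under 1 N, and the axial force of about 2.7 N fits the plunger's weight, so it should not be pressing on the barrel. The last wrist picture showed the rod in line with the collar, and the rib and brush still in place. The ware board with its pots and bowl was out of view.
- **Disagreements:** The top and wrist cameras differed by about 6 mm on the dial's position. I used the wrist values, and the predicted handle and collar matched the last wrist pictures to about 2 mm.

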